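# Open the tight storage jar in the bracing block

### The job

Stand the square jar fully down in the square recess of the wooden bracing block with its lid still on, so that it cannot turn. Then twist the tight lid off anticlockwise (about a fifth of a turn), stop turning once it comes free, and lift it straight up while the jar stays in the block. Finish still holding the lid, level, about 2 cm clear above the jar's open mouth, and leave the round jar, the mug and the books alone.

Things in the scene. Friction and masses are not known exactly. Their poses are not given: they have to be found in the camera images.
- jar_mid (a point): Square white ceramic storage jar, loose, about 0.35 kg, upright on the table with its lid on. Body 60 x 60 mm, 70 mm tall, 4 mm rounded edges; this point is the centre of that body, 35 mm above the jar's underside. x and y axes are square to the side faces, z up. It can be lifted by the body below the shoulder or by the lid.
- jar_rim (a point): Centre of the square jar's mouth, on its rim, 93 mm above the jar's underside (inside the lid while closed). The round neck is 42 mm in diameter, with three sloping thread lugs around it; a springy rubber seal ring on the rim stands 4 mm above it, 6 mm when nothing presses on it. Axes as the jar's.
- jar: The same square jar; origin at the centre of its underside.
- lid_mid (a point): Metal twist-off lid of the square jar: round, ribbed edge, 59 mm outer diameter, 20 mm tall, 0.045 kg, hollow underneath. This point is on its axis, half-way up; z up. Closed, it is coaxial with the jar, its lower edge 80 mm above the jar's underside (10 mm above the square shoulder), its top at 100 mm. Lifted straight up by 40 mm from closed, it is about 2 cm clear.
- lid: The same lid; origin at the centre of its lower edge. The seal presses it up against the threads with about 14 N: it takes about 0.4 N m to turn, far more than an unbraced jar resists, so grip firmly. Closed, its x axis is 2 to 8 degrees anticlockwise (from above) of the jar's. Turned anticlockwise it rises 1.5 mm and is free from about 60 degrees ahead of the jar's x axis; a stop blocks it at about 92.
- holder_floor (a point): Floor centre of the recess in the plywood bracing block, which is fixed to the table. Block 130 x 130 x 32 mm; square recess open at the top, 63 x 63 mm, 3 mm chamfer at the mouth, 24 mm deep, so this point is 8 mm above the table. x and y axes parallel to its sides, z up. The jar may go in any of four ways round and has some 3 degrees of play.
- round_jar_mid (a point): Bystander: closed round white jar, 62 mm diameter, 100 mm tall; this point is at its centre, 50 mm up. Leave alone.
- mug_mid (a point): Bystander: white mug, 80 mm diameter, 90 mm tall; this point is on its axis, 45 mm up. Leave alone.
- books_mid (a point): Bystander: two lying books, 150 x 210 x 45 mm; this point is near their centre, 22 mm up. Leave alone.
There are look-alikes about, which are no part of the job. Of the things that look like the lid, the smallest one is meant.

How it is judged:
By the outcome, as a careful person would: the job done as asked, in the order asked, and still so for the second after the job is handed in, while the arm keeps its last pose, push and grip.
It also fails if it takes over 51 s, if anything falls off the work surface, if the arm or the gripper's body presses on something with over 40 N, if the wrist force passes 120 N, or if a joint passes its speed limit or range.

### The arm

A 6-joint arm with a two-finger parallel gripper is mounted at the origin on the work surface. World frame = base frame: x ahead of the robot, y to its left, z up, the work surface at z = 0. Lengths are in m, angles in rad, forces in N, time in s.
With the tool pointing down it reaches from about 0.325 to 0.925 m from the base axis. Payload 3.1 kg.
Tool frame: the origin (TCP) lies midway between the tips of the shut fingers; the grasp point (between the pads) lies pinch_z behind it (pinch_z is the distance from the TCP to the grasp point, in m); z points along the fingers, y is the line along which they close (so a half turn about z gives the same grasp; the last joint's range is limited). The gripper opens to 85 mm and grips with 20 to 120 N. Pads are 22 mm wide; open, the fingers measure 114 mm over their backs; the gripper's body (76 mm by 85 mm) begins 54 mm behind the grasp point. The pads swing forward as they close: fully open they stand 13 mm farther back than shut.
Start: joints at [1.014, 0.217, 1.613, -0, 1.311, -0.112], TCP at [0.269, 0.564, 0.196] pointing down, gripper open.
Joint ranges: [-2.75, 2.75], [-0.78, 2.1], [0.31, 2.55], [-1.13, 4.27], [0.13, 2.63], [-2.58, 2.58]. Speed limits (rad/s): [2.79, 2.79, 3.14, 3.14, 3.14, 3.14].

### API

Orientations are given as [roll, pitch, yaw] about the fixed x, y, z axes, in that order (R = Rz(yaw) Ry(pitch) Rx(roll)).
In Python, from rig import get_obs, capture, camera_model, close_job, pinch_z gives the robot as it stands.
- The arm moves only by the shell command python3 -m pendant 'ROWS' [FORCE]. ROWS is JSON, a list of rows, each a list of 3 entries, a list of its own where there are three numbers: the closure, from 0 (fully open) to 1 (shut), then the shift along the tool's x, y, z in m, then the turn about the tool's z in degrees. In form: [[hand, [x, y, z], twist], ...]. A call has 1 to 10 rows; each row shifts and turns the commanded pose from where the row before left it, along the tool's axes as they then stand; what a row does not reach is not made up. A row lasts 1/8 s, in which the tool goes at most 62.5 mm and 10.7 degrees, less where a joint would pass 70% of its speed; a pose out of reach is approached as far as the arm can. A call with a gripper value outside its range is refused whole. The fingers move at their own pace and stop on an object; FORCE is the grip in N (left out, the last holds). Time passes only in rows, so rows that do not move let the fingers close. It gives the time, the measured TCP pose, the force, the opening and the grip force at its end, in the units of the state.
- get_obs(): the state, without advancing time (a new reading comes with each control period).
- capture(name): name is "scene" or "top"; returns the picture (400x640x3 uint8, red, green, blue); there is no depth.
- camera_model(name): a dict with "intrinsics" (3x3 intrinsics, pixels), "T" (4x4, takes a point from camera to world coordinates). Camera axes: x right, y down, z forward; pixel columns grow to the right and rows downward; lengths in m; the calibration is good to about 2 mm. A picture is of the moment at which its call begins. camera_model takes no time and is no camera call.
- close_job(): hands the job in; it is judged then, once.
The state is a dict: "time": time; "qpos": joint angles; "joint_vel": joint speeds; "joint_efforts": joint torques, N m; "position": TCP position; "ee_rot": TCP orientation; "wrist_force": force on the tool from outside, world axes, zero at the start; "ft_torque": the same for the moment, N m; "opening": finger opening in m; "finger_force": force on a finger pad.
Only numpy, scipy, OpenCV 4.12 (cv2) and the standard library are available. Lean on these libraries where they do the work, as an engineer would, in place of code of your own. Each camera call takes 0.05 s, during which the arm holds its last target. There are 200 camera calls.

## Working session

There is one attempt and no reset: what is moved stays moved. The work goes in short steps, Python scripts to look and compute and a shell command to move; the robot and the scene stay as the last step left them, time stands still between calls to the robot, and variables do not carry over. Pictures are saved under pics/ and viewed, at most 10 in all, crops included, and the job is handed in when it is done.

```bash
mkdir -p pics; ls; python3 - <<'E'
from rig import *
import cv2,numpy as np
o=get_obs();print({k:np.round(v,3).tolist() for k,v in o.items()});print(pinch_z)
for n in("scene","top"):
    m=camera_model(n);print(n,np.round(m["intrinsics"],1).tolist(),np.round(m["T"],3).tolist())
    cv2.imwrite(f"pics/{n}0.png",capture(n)[:,:,::-1])
E
```

```text
pics
{'time': 0.0, 'qpos': [1.014, 0.218, 1.615, -0.0, 1.311, -0.112], 'joint_vel': [0.0, 0.0, 0.001, -0.001, 0.002, 0.001], 'joint_efforts': [0.001, -39.683, -30.386, 0.0, 0.009, -0.0], 'position': [0.268, 0.563, 0.194], 'ee_rot': [-3.139, -0.0, 2.697], 'wrist_force': [0.05, -0.209, -0.497], 'ft_torque': [-0.018, 0.022, 0.003], 'finger_force': 0.0, 'opening': 0.085}
0.0187
scene [[387.6, 0.0, 321.2], [0.0, 387.6, 202.2], [0.0, 0.0, 1.0]] [[0.392, 0.715, -0.579, 1.146], [0.92, -0.303, 0.249, -0.258], [0.003, -0.63, -0.776, 0.904], [0.0, 0.0, 0.0, 1.0]]
top [[413.5, 0.0, 317.0], [0.0, 413.5, 206.4], [0.0, 0.0, 1.0]] [[-0.012, -0.993, 0.117, 0.407], [-1.0, 0.015, 0.021, -0.025], [-0.022, -0.116, -0.993, 1.428], [0.0, 0.0, 0.0, 1.0]]
```

View pics/top0.png

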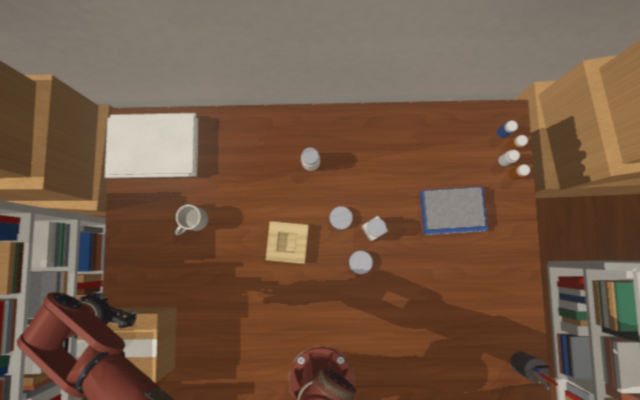

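View pics/scene0.png

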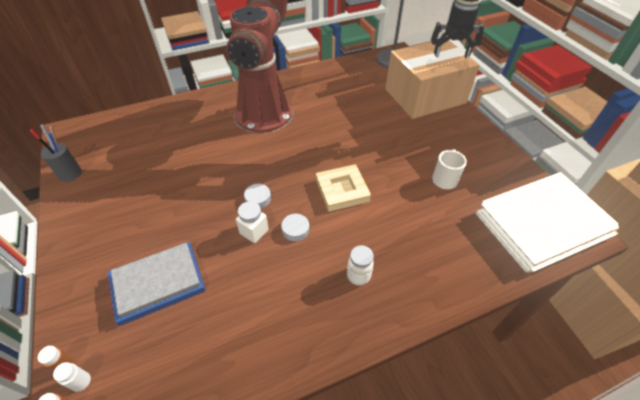

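The top view shows a square jar with its lid at (374,228). The lid look-alikes are loose discs at (341,217) and (360,262), and the round jar's lid at (310,159). The block is at (288,242). By the description I choose (374,228), the lid on the square body, and will check it in a close crop.

```bash
python3 - <<'E'
import cv2,numpy as np
t=cv2.imread("pics/top0.png");s=cv2.imread("pics/scene0.png")
a=cv2.resize(t[195:285,255:400],None,fx=5,fy=5,interpolation=cv2.INTER_CUBIC)[:300*2//2+150]
b=cv2.resize(s[155:255,225:385],None,fx=5,fy=5,interpolation=cv2.INTER_CUBIC)
cv2.imwrite("pics/ta.png",a);cv2.imwrite("pics/sb.png",b)
E
```

```text
(no output)
```

View pics/ta.png

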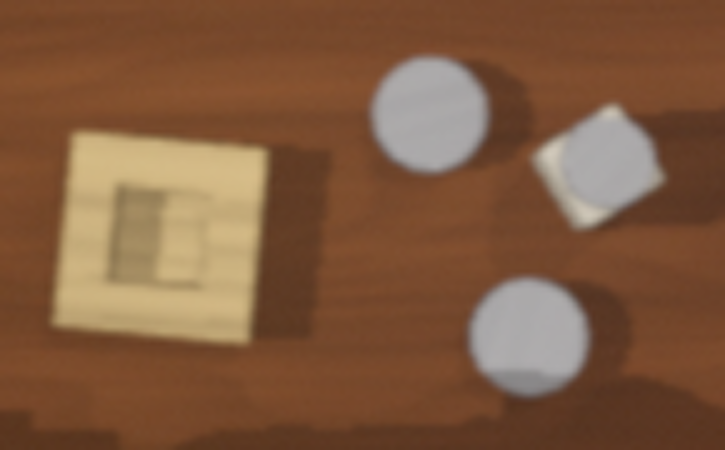

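View pics/sb.png

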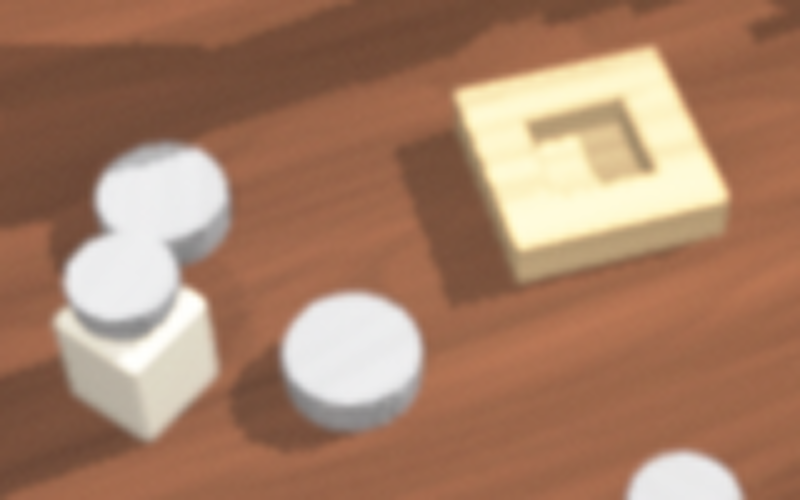

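The crops confirm it: the square body carries the smaller lid (about 20 px across, against 24 px for the loose discs). I'll fit the jar and block poses from both views.

```bash
cat > h.py <<'E'
import numpy as np
from rig import *
def ray(n,u,v,z):
    m=camera_model(n);T=m["T"];d=T[:3,:3]@np.linalg.solve(m["intrinsics"],[u,v,1.]);c=T[:3,3]
    return (c+d*(z-c[2])/d[2])[:2]
OFF={"top":(255,195),"scene":(225,155)}
def cr(n,p,z): return ray(n,*[(q+.5)/5-.5+o for q,o in zip(p,OFF[n])],z)
def sq(P):
    P=np.array(P);c=P.mean(0);e=P-c
    a=np.arctan2(e[:,1],e[:,0]);s=np.angle(np.sum(np.exp(4j*a)))/4 # corner dir mod 90
    return c.round(4),np.degrees(s).round(1)-45,(2**.5*np.linalg.norm(e,axis=1).mean()).round(4)
E
python3 - <<'E'
from h import *
print("block top",sq([cr("top",p,.032) for p in[(74,131),(268,149),(249,344),(52,326)]]))
print("block scene",sq([cr("scene",p,.032) for p in[(655,47),(728,195),(518,248),(455,93)]]))
print("jar top",sq([cr("top",p,.07) for p in[(615,103),(665,180),(582,230),(533,157)]]))
S=[cr("scene",p,.07) for p in[(55,322),(205,295)]];print("jar scene diag",np.mean(S,0),np.degrees(np.arctan2(*(S[1]-S[0])[::-1]))%90-45)
print("bottom corner",cr("scene",(150,440),0))
print("lid",cr("top",(607,163),.1),cr("scene",(121,279),.1))
for p in[(430,114),(530,337)]:print("disc",cr("top",p,.02),59*.5/50)
print("round",ray("top",310.5,157,.1))
E
```

```text
block top (array([0.4522, 0.1072]), np.float64(-6.100000000000001), np.float64(0.1322))
block scene (array([0.4538, 0.11  ]), np.float64(-5.799999999999997), np.float64(0.1295))
jar top (array([ 0.4927, -0.1841]), np.float64(-58.4), np.float64(0.0614))
jar scene diag [ 0.49590625 -0.18378686] 35.03128235437096
bottom corner [ 0.53335416 -0.19374635]
lid [ 0.49359308 -0.18595706] [ 0.49876047 -0.1854539 ]
disc [ 0.53392495 -0.07613967] 0.59
disc [ 0.38225095 -0.14056116] 0.59
round [0.72698148 0.02162981]
```

Jar at about (0.495,-0.185), yaw about 32° (mod 90). Block at about (0.453,0.1085), yaw about -6°. I'll hold the lid, which stays within the fit's tolerance and needs no regrip. First I go above it.

```bash
python3 -m pendant '[[0,[-0.025,-0.03,0],0],[0,[-0.04,-0.044,0],0],[0,[-0.04,-0.044,0],0],[0,[-0.04,-0.044,0],0],[0,[-0.04,-0.044,0],0],[0,[-0.04,-0.044,0],0],[0,[-0.04,-0.044,0],0],[0,[-0.04,-0.044,0],0],[0,[-0.04,-0.044,0],0],[0,[-0.04,-0.044,0],0]]' 100; python3 -m pendant '[[0,[-0.04,-0.044,0],0],[0,[-0.04,-0.044,0],0],[0,[-0.04,-0.044,0],0],[0,[-0.02,-0.022,0],0],[0,[0,0,0],0],[0,[0,0,0],0]]'
```

```text
time: 1.35
position: [0.4331, 0.0122, 0.1955]
ee_rot: [3.141, 0.0, 2.697]
wrist_force: [0.9, 0.3, -0.5]
opening: 0.0856
finger_force: 0.0
time: 2.1
position: [0.4926, -0.1843, 0.195]
ee_rot: [3.141, -0.002, 2.697]
wrist_force: [-0.5, -0.1, 0.2]
opening: 0.0854
finger_force: 0.0
```

```bash
python3 -m pendant '[[0,[-0.003,0,0.03],0],[0,[0,0,0.04],0],[0,[0,0,0.03],0],[0,[0,0,0.02],0],[0,[0,0,0.007],0],[0,[0,0,0],0],[0,[0,0,0],0]]'; python3 - <<'E'
from h import *;import cv2
a=cv2.resize(capture("top")[190:270,310:430],None,fx=3.3,fy=3.3);b=cv2.resize(capture("scene")[150:260,200:310],None,fx=3.3,fy=3.3)
c=np.zeros((363,760,3),np.uint8);c[:a.shape[0],:396]=a;c[:363,397:397+363]=b
cv2.imwrite("pics/c1.png",c[:,:,::-1])
E
```

```text
time: 2.98
position: [0.497, -0.1867, 0.07]
ee_rot: [-3.142, 0.002, 2.697]
wrist_force: [0.4, -0.6, -0.7]
opening: 0.0854
finger_force: 0.0
```

View pics/c1.png

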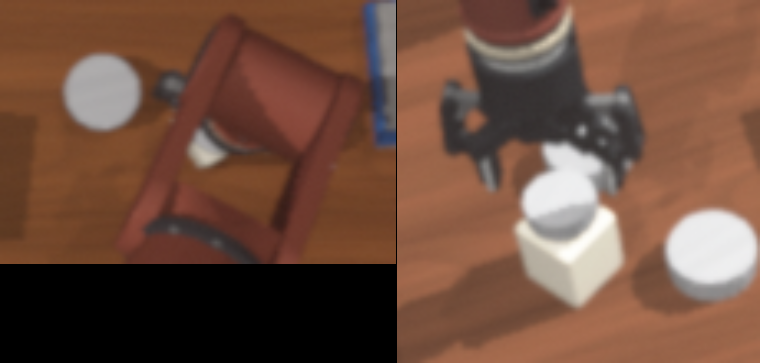

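```bash
python3 - <<'E'
from h import *
o=get_obs();print(o["position"],o["ee_rot"],o["opening"])
m=camera_model("scene");Ti=np.linalg.inv(m["T"])
def pr(p):
    q=m["intrinsics"]@(Ti[:3,:3]@p+Ti[:3,3]);q=q[:2]/q[2];return ((q-[200,150])*3.3+[397,0]).round(),
p=np.array(o["position"]);d=np.array([.43,.903,0])*.0425
for z in(.0,.013,.032,.085):print(z,pr(p+d+[0,0,z]),pr(p-d+[0,0,z]),pr(p+[0,0,z]))
print(pr(np.array([.495,-.185,.1])))
E
```

```text
[ 0.49691691 -0.1869099   0.06999196] [-3.14151472e+00  2.38149109e-03  2.69696542e+00] 0.08566833251127032
0.0 (array([613., 223.]),) (array([509., 219.]),) (array([561., 221.]),)
0.013 (array([611., 213.]),) (array([506., 209.]),) (array([559., 211.]),)
0.032 (array([609., 198.]),) (array([502., 195.]),) (array([555., 197.]),)
0.085 (array([601., 156.]),) (array([490., 152.]),) (array([545., 154.]),)
(array([557., 196.]),)
```

The grip looks higher than the projection predicts, so I'll zoom in on it before closing.

```bash
python3 - <<'E'
from h import *;import cv2
m=camera_model("scene");Ti=np.linalg.inv(m["T"])
b=cv2.resize(capture("scene")[170:230,210:290],None,fx=9,fy=9,interpolation=cv2.INTER_CUBIC)
o=get_obs();p=np.array(o["position"]);d=np.array([.43,.903,0])*.0425
def pr(p):
    q=m["intrinsics"]@(Ti[:3,:3]@p+Ti[:3,3]);q=q[:2]/q[2];return tuple(int(v) for v in (q-[210,170])*9+4)
for q,c in[(p,(255,0,0)),(p+d+[0,0,.013],(0,255,0)),(p-d+[0,0,.013],(0,255,0)),(p+d+[0,0,.032],(255,255,0)),(p-d+[0,0,.032],(255,255,0))]:cv2.circle(b,pr(q),4,c,-1)
cv2.imwrite("pics/c2.png",b[:,:,::-1])
E
```

```text
(no output)
```

View pics/c2.png

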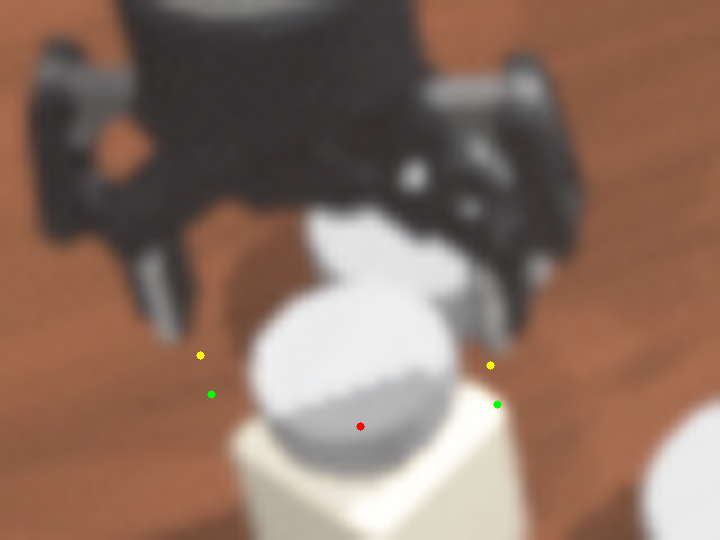

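```bash
python3 - <<'E'
from h import *;import cv2
m=camera_model("top");Ti=np.linalg.inv(m["T"])
b=cv2.resize(capture("top")[195:260,330:400],None,fx=8,fy=8,interpolation=cv2.INTER_CUBIC)
o=get_obs();p=np.array(o["position"]);e=np.array([.43,.903,0])
def pr(p):
    q=m["intrinsics"]@(Ti[:3,:3]@p+Ti[:3,3]);q=q[:2]/q[2];return tuple(int(v) for v in (q-[330,195])*8+4)
for q,c in[(p,(255,0,0)),(p+e*.057+[0,0,.04],(0,255,0)),(p+e*.0425+[0,0,.02],(255,255,0)),(p-e*.057+[0,0,.04],(0,255,0)),(p+[0,0,.15],(0,0,255))]:cv2.circle(b,pr(q),4,c,-1)
cv2.imwrite("pics/c3.png",b[:,:,::-1])
E
```

```text
(no output)
```

View pics/c3.png

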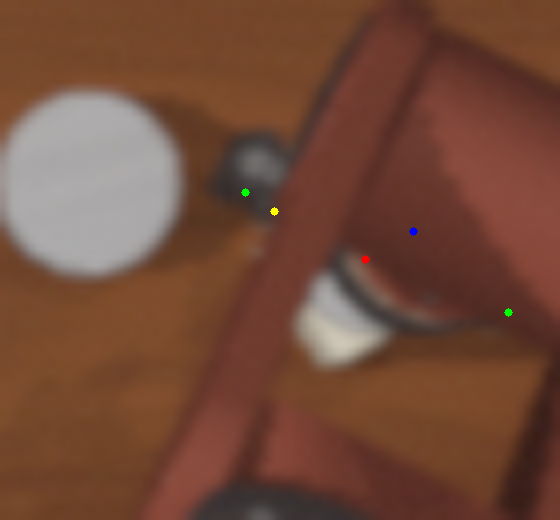

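The picture suggests the fingers sit higher than the nominal geometry. I'll turn the gripper square to the jar and close gently to see whether the lid stops the fingers.

```bash
python3 -m pendant '[[0,[0,0,0],10],[0,[0,0,0],10],[0,[0,0,0],10],[0,[0,0,0],2.5],[0.15,[0,0,0],0],[0.3,[0,0,0],0],[0.45,[0,0,0],0],[0.45,[0,0,0],0],[0.45,[0,0,0],0],[0.45,[0,0,0],0]]' 25;  python3 - <<'E'
from h import *;import cv2
m=camera_model("scene");Ti=np.linalg.inv(m["T"])
b=cv2.resize(capture("scene")[165:235,210:290],None,fx=8,fy=8,interpolation=cv2.INTER_CUBIC)
o=get_obs();p=np.array(o["position"]);print(o["finger_force"],o["qpos"])
def pr(p):
    q=m["intrinsics"]@(Ti[:3,:3]@p+Ti[:3,3]);q=q[:2]/q[2];return tuple(int(v) for v in (q-[210,165])*8+4)
for z in(0,.02,.04,.06):cv2.circle(b,pr(p+[0,0,z]),3,(255,0,0),-1)
cv2.imwrite("pics/c4.png",b[:,:,::-1])
E
```

```text
time: 4.42
position: [0.496, -0.1865, 0.0687]
ee_rot: [-3.142, 0.0, 2.13]
wrist_force: [0.4, -0.1, 0.4]
opening: 0.0473
finger_force: 0.0
0.0 [-4.92221098e-01  1.64477367e-01  1.93424824e+00  1.08677722e-05
  1.04290708e+00 -1.05104445e+00]
```

View pics/c4.png

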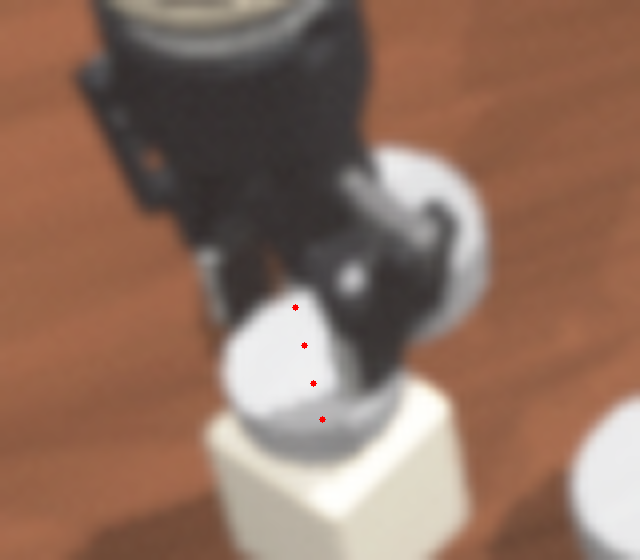

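The fingers passed over the lid (47 mm, no force), so they are higher than nominal. I'll touch the lid top (z = 0.100) with the tips to calibrate the height.

```bash
python3 -m pendant '[[0.5,[0,0,0],0],[0.5,[0,0,0.001],0],[0.5,[0,0,0.001],0],[0.5,[0,0,0],0]]';python3 -m pendant '[[0.5,[0,0,0.0015],0],[0.5,[0,0,0.0015],0],[0.5,[0,0,0],0]]'; python3 -m pendant '[[0.5,[0,0,0.0015],0],[0.5,[0,0,0.0015],0],[0.5,[0,0,0],0]]'
```

```text
time: 4.97
position: [0.4958, -0.1865, 0.0665]
ee_rot: [-3.141, -0.0, 2.13]
wrist_force: [-0.2, 0.3, 0.3]
opening: 0.0427
finger_force: 0.0
time: 5.35
position: [0.4959, -0.1865, 0.0636]
ee_rot: [-3.141, -0.0, 2.13]
wrist_force: [0.5, -0.0, 0.0]
opening: 0.0425
finger_force: 0.0
time: 5.72
position: [0.4963, -0.1868, 0.0628]
ee_rot: [-3.141, -0.0, 2.13]
wrist_force: [-4.2, 1.3, 11.4]
opening: 0.0427
finger_force: 5.9
```

Contact came at reported TCP z of about 0.063, so the tips are about 37 mm above the reported TCP. I'll back off, open, and go to TCP z of about 0.038, which puts the tips near 0.077.

```bash
python3 -m pendant '[[0.5,[0,0,-0.012],0],[0.2,[0,0,0],0],[0,[0,0,0],0],[0,[0,0,0],0],[0,[0,0,0],0],[0,[0,0,0],0]]'; python3 -m pendant '[[0,[0,0,0.01],0],[0,[0,0,0.01],0],[0,[0,0,0.009],0],[0,[0,0,0.006],0],[0,[0,0,0],0]]'
```

```text
time: 6.48
position: [0.4958, -0.1865, 0.0724]
ee_rot: [-3.141, -0.0, 2.13]
wrist_force: [-1.0, -1.0, -0.0]
opening: 0.0854
finger_force: 0.0
time: 7.1
position: [0.4953, -0.1862, 0.0368]
ee_rot: [-3.141, -0.001, 2.13]
wrist_force: [-0.5, 0.4, -0.0]
opening: 0.0852
finger_force: 0.0
```

```bash
python3 -m pendant '[[0.2,[0,0,0],0],[0.3,[0,0,0],0],[0.4,[0,0,0],0],[0.5,[0,0,0],0],[0.5,[0,0,0],0],[0.5,[0,0,0],0]]' 30; python3 -m pendant '[[1,[0,0,0],0],[1,[0,0,0],0],[1,[0,0,0],0],[1,[0,0,0],0]]' 90;  python3 - <<'E'
from h import *;import cv2
b=cv2.resize(capture("scene")[165:235,210:290],None,fx=8,fy=8,interpolation=cv2.INTER_CUBIC)
cv2.imwrite("pics/c5.png",b[:,:,::-1])
E
```

```text
time: 7.85
position: [0.4965, -0.1867, 0.0384]
ee_rot: [3.141, 0.001, 2.13]
wrist_force: [-0.6, 1.1, 6.2]
opening: 0.0576
finger_force: 32.0
time: 8.35
position: [0.4965, -0.1867, 0.0388]
ee_rot: [3.141, 0.001, 2.13]
wrist_force: [-2.6, 1.7, 7.7]
opening: 0.0563
finger_force: 93.4
```

View pics/c5.png

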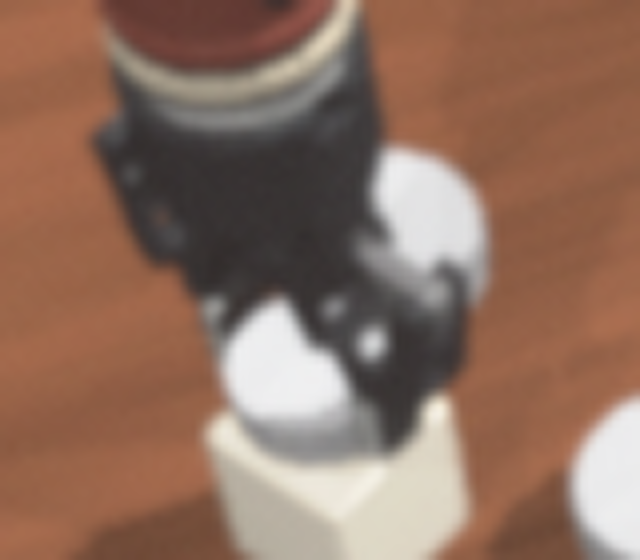

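The lid is gripped at its sides, and the near tip at about (405,450) sits just above the shoulder. Lift.

```bash
python3 -m pendant '[[1,[0,0,-0.004],0],[1,[0,0,-0.01],0],[1,[0,0,-0.018],0],[1,[0,0,-0.02],0],[1,[0,0,-0.018],0],[1,[0,0,-0.005],0],[1,[0,0,0],0],[1,[0,0,0],0]]'; python3 - <<'E'
from h import *;import cv2
o=get_obs();print(o["position"],o["finger_force"])
t=capture("top");s=capture("scene");cv2.imwrite("pics/t6.png",t[:,:,::-1]);cv2.imwrite("pics/s6.png",s[:,:,::-1])
E
```

```text
time: 9.4
position: [0.4951, -0.1861, 0.1117]
ee_rot: [-3.141, -0.002, 2.13]
wrist_force: [-0.2, 0.4, -3.9]
opening: 0.056
finger_force: 96.2
[ 0.49513685 -0.18610878  0.11174886] 96.18986830115318
```

```bash
python3 -m pendant '[[1,[0.02,0.009,0],0],[1,[0.042,0.0186,0],0],[1,[0.042,0.0186,0],0],[1,[0.042,0.0186,0],0],[1,[0.042,0.0186,0],0],[1,[0.042,0.0186,0],0],[1,[0.028,0.0124,0],0],[1,[0.014,0.0064,0],0],[1,[0,0,0],0]]'; python3 -m pendant '[[1,[0,0,0],6],[1,[0,0,0],9],[1,[0,0,0],9],[1,[0,0,0],9],[1,[0,0,0],5],[1,[0,0,0],0],[1,[0,0,0],0]]'; python3 - <<'E'
from h import *;import cv2
o=get_obs();print(o["position"],o["ee_rot"],o["wrist_force"],o["qpos"])
t=capture("top");s=capture("scene");cv2.imwrite("pics/t7.png",t[:,:,::-1]);cv2.imwrite("pics/s7.png",s[:,:,::-1])
b=cv2.resize(s[135:215,290:395],None,fx=7,fy=7,interpolation=cv2.INTER_CUBIC);cv2.imwrite("pics/c7.png",b[:,:,::-1])
E
```

```text
time: 10.62
position: [0.4537, 0.1088, 0.1125]
ee_rot: [-3.141, 0.0, 2.132]
wrist_force: [-0.3, -1.2, -4.2]
opening: 0.0562
finger_force: 96.4
time: 11.5
position: [0.4543, 0.1074, 0.1127]
ee_rot: [-3.142, 0.0, 1.467]
wrist_force: [-0.1, -0.1, -4.9]
opening: 0.0558
finger_force: 96.4
[0.45432993 0.10739682 0.11265785] [-3.14154129e+00  3.27890235e-04  1.46654113e+00] [-0.0582207  -0.1340233  -4.92558135] [ 8.18461770e-02 -3.31797376e-02  2.04982619e+00 -3.46590041e-04
  1.12505737e+00  1.86250820e-01]
```

View pics/c7.png

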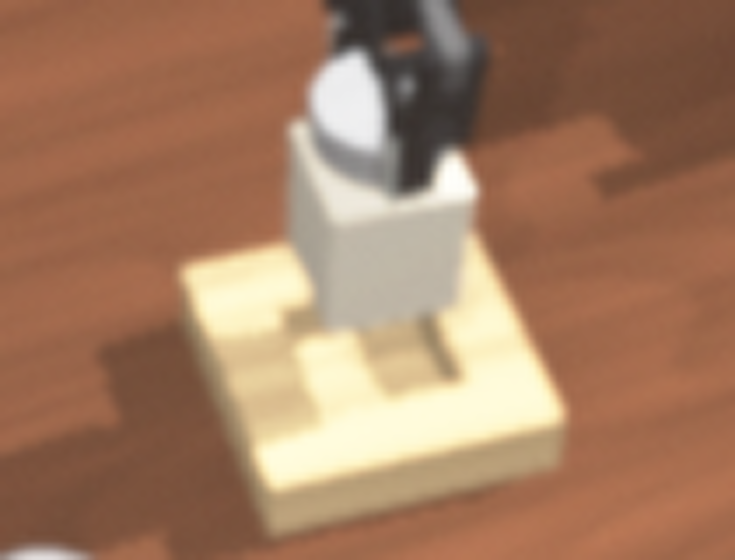

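```bash
python3 - <<'E'
from h import *
from scipy.optimize import least_squares as L
m=camera_model("scene");Ti=np.linalg.inv(m["T"])
def pr(P):
    q=(P@Ti[:3,:3].T+Ti[:3,3])@m["intrinsics"].T;return ((q[:,:2]/q[:,2:])-[290,135]+.5)*7-.5
def P(v,h,s):
    c,t=v[:2],v[2];return np.array([[*(c+s/2*np.array([a*np.cos(t)-b*np.sin(t),a*np.sin(t)+b*np.cos(t)])),z] for a,b,z in h])
# local corners: near = +x, image left = -y
def fit(h,s,px,v0,free):
    f=lambda v:(pr(P(v,[(a,b,z+(v[3] if free else 0)) for a,b,z in h],s))-px).ravel()
    r=L(f,v0,loss="soft_l1",f_scale=5);return r.x.round(4),np.degrees(r.x[2]).round(1),r.fun.round(0)
print(fit([(1,-1,.032),(1,1,.032),(-1,-1,.032),(-1,1,.032),(1,-1,0)],.13,np.array([(268,490),(566,411),(180,270),(476,237),(272,536)]),[.45,.11,-.1],0))
print(fit([(1,-1,.07),(1,1,.07),(-1,-1,.07),(1,-1,0),(1,1,0)],.058,np.array([(332,219),(474,190),(291,124),(329,331),(459,310)]),[.45,.11,-.1,.07],1))
E
```

```text
(array([ 0.4563,  0.1099, -0.1259]), np.float64(-7.2), array([  2.,  -0.,   1.,  13.,   6.,  -2., -11., -26.,  -3.,   1.]))
(array([ 0.4371,  0.1181, -0.1263,  0.0542]), np.float64(-7.2), array([ 2., -0., -3.,  1.,  1., -2., -1.,  5., -0., -2.]))
```

```bash
python3 - <<'E'
from h import *
from scipy.optimize import least_squares as L
m=camera_model("scene");Ti=np.linalg.inv(m["T"])
def pr(P):
    q=(P@Ti[:3,:3].T+Ti[:3,3])@m["intrinsics"].T;return ((q[:,:2]/q[:,2:])-[290,135]+.5)*7-.5
from scipy.spatial.transform import Rotation as R
H=np.array([(1,-1,.07),(1,1,.07),(-1,-1,.07),(1,-1,0),(1,1,0)]);px=np.array([(332,219),(474,190),(291,124),(329,331),(459,310)])
for h in(.065,.07,.073,.076):
  for s in(.058,.0,):
    s_=.058
    def f(v): 
        X=H*[s_/2,s_/2,1]-[0,0,.07]; X=R.from_euler("zyx",[v[2],v[3]*(s==0),v[4]*(s==0)]).apply(X)+[v[0],v[1],h+.07];return (pr(X)-px).ravel()
    r=L(f,[.45,.11,-.1,0,0],loss="soft_l1",f_scale=5);print(h,r.x[:2].round(4),np.degrees(r.x[2:]).round(1),r.fun.round(0),r.cost.round(0))
E
```

```text
0.065 [0.4464 0.1131] [-7.2  0.   0. ] [ 2. -0. -2.  0.  0. -4. -1.  6.  1. -1.] 25.0
0.065 [0.4464 0.1131] [-7.4  0.3  0.3] [ 1.  0. -2.  1.  0. -4. -1.  6.  1. -2.] 24.0
0.07 [0.4507 0.1108] [-7.2  0.   0. ] [ 1. -1. -1. -0. -0. -4. -2.  7.  2. -0.] 29.0
0.07 [0.4508 0.1109] [-7.4  0.6  0.4] [ 1.  0. -1.  0. -0. -5. -1.  6.  2. -1.] 28.0
0.073 [0.4533 0.1095] [-7.2  0.   0. ] [ 1. -1. -1. -0. -1. -5. -2.  7.  2. -0.] 33.0
0.073 [0.4534 0.1095] [-7.4  0.7  0.5] [ 1.  0. -1.  0. -0. -5. -2.  6.  2. -1.] 31.0
0.076 [0.4559 0.1081] [-7.2  0.   0. ] [ 1. -1. -0. -0. -1. -5. -2.  8.  2.  0.] 37.0
0.076 [0.4559 0.1082] [-7.4  0.9  0.5] [ 1.  0. -0.  0. -1. -6. -2.  6.  2. -1.] 35.0
```

The jar is level, with yaw about -7.2° against the block's -6 to -7°, and within about 2 mm of centre. That is inside the chamfer's tolerance, so I lower it while watching the force.

```bash
python3 -m pendant '[[1,[0,0,0.01],0],[1,[0,0,0.015],0],[1,[0,0,0.01],0],[1,[0,0,0.003],0],[1,[0,0,0.003],0],[1,[0,0,0],0]]'; python3 -m pendant '[[1,[0,0,0.002],0],[1,[0,0,0.002],0],[1,[0,0,0],0]]'; python3 -m pendant '[[1,[0,0,0.002],0],[1,[0,0,0.002],0],[1,[0,0,0],0]]'
```

```text
time: 12.35
position: [0.4544, 0.1082, 0.0718]
ee_rot: [3.141, -0.0, 1.466]
wrist_force: [-0.9, -0.1, -4.1]
opening: 0.0557
finger_force: 96.4
time: 12.72
position: [0.454, 0.1081, 0.0676]
ee_rot: [-3.141, 0.0, 1.466]
wrist_force: [-0.5, 0.0, -4.7]
opening: 0.0561
finger_force: 96.4
time: 13.1
position: [0.4539, 0.1081, 0.0634]
ee_rot: [-3.141, 0.0, 1.466]
wrist_force: [0.1, 0.8, -5.3]
opening: 0.056
finger_force: 96.4
```

```bash
python3 -m pendant '[[1,[0,0,0.003],0],[1,[0,0,0.003],0],[1,[0,0,0.003],0],[1,[0,0,0],0]]'; python3 -m pendant '[[1,[0,0,0.003],0],[1,[0,0,0.002],0],[1,[0,0,0],0]]'; python3 -m pendant '[[1,[0,0,0.0015],0],[1,[0,0,0.0015],0],[1,[0,0,0],0]]'
```

```text
time: 13.6
position: [0.4538, 0.1081, 0.0543]
ee_rot: [-3.141, 0.0, 1.466]
wrist_force: [-0.6, 0.6, -4.4]
opening: 0.0561
finger_force: 96.4
time: 13.98
position: [0.4539, 0.1081, 0.0494]
ee_rot: [-3.141, 0.0, 1.466]
wrist_force: [-0.8, -0.2, -4.2]
opening: 0.0558
finger_force: 96.4
time: 14.35
position: [0.4544, 0.1082, 0.0471]
ee_rot: [3.141, -0.0, 1.466]
wrist_force: [-0.9, 0.9, -2.2]
opening: 0.0557
finger_force: 96.7
```

```bash
python3 -m pendant '[[1,[0,0,0.001],0],[1,[0,0,0.001],0],[1,[0,0,0],0]]'
```

```text
time: 14.72
position: [0.4548, 0.1082, 0.0468]
ee_rot: [-3.142, 0.0, 1.466]
wrist_force: [-5.3, 0.1, 11.5]
opening: 0.0558
finger_force: 97.9
```

Bottomed at 0.0468, as predicted. I ease off, raise the grip and start twisting anticlockwise (negative about the downward tool z).

```bash
python3 -m pendant '[[1,[0,0,-0.001],0],[1,[0,0,0],0],[1,[0,0,0],-4],[1,[0,0,0],-4],[1,[0,0,0],-4],[1,[0,0,-0.0002],-4],[1,[0,0,-0.0002],-4],[1,[0,0,0],0]]' 115; python3 -c "
from rig import *;o=get_obs();print(o['ft_torque'],o['qpos'][5])"
python3 -m pendant '[[1,[0,0,-0.0002],-5],[1,[0,0,-0.0001],-5],[1,[0,0,-0.0001],-5],[1,[0,0,-0.0001],-5],[1,[0,0,0],0]]'; python3 -c "
from rig import *;o=get_obs();print(o['ft_torque'],o['qpos'][5])"
```

```text
time: 15.72
position: [0.4564, 0.1083, 0.0475]
ee_rot: [3.137, 0.001, 1.815]
wrist_force: [1.1, 0.4, 4.6]
opening: 0.0552
finger_force: 120.6
[0.04921323 0.02460876 0.02766728] -0.1608183397077765
time: 16.35
position: [0.4564, 0.1082, 0.048]
ee_rot: [3.138, 0.002, 2.163]
wrist_force: [0.7, 0.2, 5.9]
opening: 0.0555
finger_force: 120.8
[ 0.00487343 -0.08194698  0.10389854] -0.5088388613565539
```

```bash
python3 -m pendant '[[1,[0,0,-0.0002],-4],[1,[0,0,-0.0001],-4]]'; python3 -c "
from rig import *;o=get_obs();print(o['ft_torque'],o['qpos'][5])"
python3 -m pendant '[[1,[0,0,-0.0001],-4],[1,[0,0,-0.0001],-4]]'; python3 -c "
from rig import *;o=get_obs();print(o['ft_torque'],o['qpos'][5])"
```

```text
time: 16.6
position: [0.4558, 0.1082, 0.048]
ee_rot: [3.139, 0.002, 2.304]
wrist_force: [0.2, -0.8, 5.1]
opening: 0.0556
finger_force: 120.7
[ 0.03425701 -0.02076429 -0.01438907] -0.6497326825371155
time: 16.85
position: [0.4554, 0.1082, 0.0479]
ee_rot: [3.14, 0.002, 2.443]
wrist_force: [0.2, -0.1, 4.4]
opening: 0.0555
finger_force: 120.7
[-0.02865053 -0.03328501 -0.0744706 ] -0.789378337569929
```

```bash
python3 -m pendant '[[1,[0,0,-0.0001],-4],[1,[0,0,-0.0001],-4],[1,[0,0,0],-1],[1,[0,0,0],0]]'; python3 -c "
from rig import *;o=get_obs();print(o['ft_torque'],o['qpos'][5])"
python3 -m pendant '[[1,[0,0,-0.001],0],[1,[0,0,-0.001],0],[1,[0,0,0],0]]';python3 - <<'E'
from h import *;import cv2
o=get_obs();print(o["ft_torque"])
s=capture("scene");cv2.imwrite("pics/s8.png",s[:,:,::-1])
E
```

```text
time: 17.35
position: [0.4552, 0.1082, 0.0479]
ee_rot: [3.14, 0.002, 2.599]
wrist_force: [0.1, 0.7, 4.5]
opening: 0.0551
finger_force: 120.7
[ 0.02996038 -0.01821805 -0.04210197] -0.9450169936285198
time: 17.73
position: [0.4536, 0.1081, 0.0487]
ee_rot: [-3.141, -0.001, 2.6]
wrist_force: [1.4, 0.9, -1.6]
opening: 0.0549
finger_force: 121.3
[ 0.01547704 -0.12897315  0.00729069]
```

```bash
python3 -m pendant '[[1,[0,0,-0.001],0],[1,[0,0,-0.001],0],[1,[0,0,0],0],[1,[0,0,0],0]]';python3 -c "
from rig import *;o=get_obs();print(o['ft_torque'],o['wrist_force'])"
```

```text
time: 18.27
position: [0.454, 0.1081, 0.0513]
ee_rot: [-3.141, -0.0, 2.601]
wrist_force: [0.7, -0.5, -0.1]
opening: 0.0556
finger_force: 121.3
[ 0.0092363  -0.05471696 -0.06181391] [ 0.68930238 -0.52983851 -0.12138437]
```

The vertical force is about zero (the jar would show about -4 N), so the lid is free and the jar stayed. Lift straight to TCP z of about 0.087.

```bash
python3 -m pendant '[[1,[0,0,-0.003],0],[1,[0,0,-0.006],0],[1,[0,0,-0.008],0],[1,[0,0,-0.008],0],[1,[0,0,-0.006],0],[1,[0,0,-0.0035],0],[1,[0,0,0],0],[1,[0,0,0],0],[1,[0,0,0],0]]';python3 - <<'E'
from h import *;import cv2
o=get_obs();print(o["position"],o["wrist_force"],o["finger_force"])
s=capture("scene")[:,:,::-1];cv2.imwrite("pics/s9.png",s)
m=camera_model("scene");Ti=np.linalg.inv(m["T"])
def pr(p):
    q=m["intrinsics"]@(Ti[:3,:3]@np.array(p)+Ti[:3,3]);return tuple((q[:2]/q[2]).round().astype(int))
p8=cv2.imread("pics/s8.png")
for z in np.arange(.008,.16,.008):
    u,v=pr([.480,.105,z]);print(z.round(3),(u,v),p8[v,u],s[v,u],end=" | ")
E
```

```text
time: 19.4
position: [0.4539, 0.1081, 0.0854]
ee_rot: [-3.141, -0.001, 2.601]
wrist_force: [-0.9, 0.5, 0.2]
opening: 0.0554
finger_force: 121.3
[0.45386408 0.10807529 0.08543437] [-0.85299199  0.45776703  0.2366788 ] 121.27921745181084
0.008 (np.int64(344), np.int64(195)) [220 251 255] [220 251 255] | 0.016 (np.int64(344), np.int64(193)) [210 248 254] [210 248 254] | 0.024 (np.int64(344), np.int64(191)) [167 192 207] [168 192 208] | 0.032 (np.int64(345), np.int64(190)) [167 184 195] [167 184 194] | 0.04 (np.int64(345), np.int64(188)) [165 181 189] [165 181 189] | 0.048 (np.int64(345), np.int64(186)) [166 183 191] [167 182 191] | 0.056 (np.int64(345), np.int64(184)) [167 182 191] [167 183 191] | 0.064 (np.int64(345), np.int64(183)) [169 185 192] [169 184 193] | 0.072 (np.int64(345), np.int64(181)) [205 221 227] [221 234 239] | 0.08 (np.int64(345), np.int64(179)) [218 230 235] [245 251 252] | 0.088 (np.int64(346), np.int64(177)) [183 195 201] [228 240 244] | 0.096 (np.int64(346), np.int64(175)) [140 141 143] [206 222 228] | 0.104 (np.int64(346), np.int64(173)) [145 144 146] [206 222 228] | 0.112 (np.int64(346), np.int64(171)) [180 179 181] [ 88  96 103] | 0.12 (np.int64(346), np.int64(169)) [183 183 185] [154 166 174] | 0.128 (np.int64(346), np.int64(167)) [192 191 192] [145 148 152] | 0.136 (np.int64(346), np.int64(165)) [233 232 233] [141 141 143] | 0.144 (np.int64(347), np.int64(163)) [239 238 238] [165 164 166] | 0.152 (np.int64(347), np.int64(161)) [238 237 237] [183 181 184] |
```

The jar's pixels are unchanged, the neck is exposed and the lid is raised. I'll add the last 1.5 mm, settle and hand in.

```bash
python3 -m pendant '[[1,[0,0,-0.0015],0],[1,[0,0,0],0],[1,[0,0,0],0],[1,[0,0,0],0]]'; python3 -c "
from rig import *;print(close_job())"
```

```text
time: 19.95
position: [0.4542, 0.1081, 0.0873]
ee_rot: [-3.142, 0.0, 2.601]
wrist_force: [-1.2, -0.3, -0.7]
opening: 0.0555
finger_force: 121.3
the job is handed in; nothing more can be done
None
```

The square jar is seated in the block. Its lid was twisted off anticlockwise by about 65° of wrist turn and is held level about 40 mm above its closed height (about 2 cm clear), and the job was handed in at about 20 s; the score was not shown.

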